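# Hold the long photometer cell in the light path

### The job

Check the long cell on the open photometer bench: first open the lamp's shutter by swinging its lever all the way over, away from the robot. Then take the longest of the three glass cells off the draining tray, touching it only on its two frosted long sides and never on its clear end windows, and hold it upright in the middle of the gap between the two lens barrels, so that the beam runs lengthwise through both clear windows, square to them and through their middle. Finish while still holding it there, still and clear of the barrels, with the other two cells left standing where they are.

Things in the scene. Friction and masses are not known exactly. Their poses are not given: they have to be found in the camera images.
- bench: photometer bench, fixed; a 420 mm rail along its y axis carries, in line: white lamp house (90 mm wide, y -235 to -135 mm, top at z 176 mm), shutter (disc of radius 27 mm, y -107 to -95), lens barrel (y -95 to -55), empty gap, lens barrel (y 55 to 95), grey detector box (70 mm wide, y 95 to 155, top z 170). Origin on the table under the middle of the gap; x points away from the robot
- beam_mid (a point): middle of the 110 mm gap between the two black lens barrels (36 mm across, each with a mounting ring of 22.5 mm radius), on the beam, 130 mm above the table. The beam, 8 mm wide, runs along the bench's y axis; this point's axes are the bench's. The gap is free down to the rail top, 29 mm above the table
- shutter (a joint): shutter lever, turning about the beam axis at bench y = -101 mm; 0 rad = shut (leaning 0.5 rad from upright to the robot, bench -x), 1.0 rad = open at its stop (leaning 0.5 rad away from the robot, bench +x). Light friction, under 1 N at the knob; stays where it is left
- shutter_knob (a point): centre of the black ball knob, 16 mm across, at the end of the shutter lever's 7 mm steel arm, 70 mm from the beam axis (61 mm above it when shut or open, 70 mm when upright); moves with the lever
- tray: flat steel draining tray with a dark rubber liner, fixed, 130 x 280 mm (x, y), rim 14 mm high, 4 mm thick, liner's top 6 mm above the table; the cells stand upright on it in a row along its y axis about 85 mm apart, in any order. Origin at the centre of its underside
- long_cell: the longest cell: open-topped glass box 54 mm long (its y axis), 24 mm wide (its x axis), 45 mm high, walls 2 mm, about 45 g. Its two long sides, facing +x and -x, 24 mm apart, are frosted (whitish, opaque): grip only these. The 24 mm wide ends, facing +y and -y, are the clear windows. Origin at the centre of its underside, z up
- mid_cell: another cell of the same make, 29 mm long (y), 24 mm wide (x), 45 mm high; leave it standing. Origin at the centre of its underside
- short_cell: another cell of the same make, 17 mm long (y), 24 mm wide (x), 45 mm high; leave it standing. Origin at the centre of its underside

How it is judged:
By the outcome, as a careful person would: the job done as asked, in the order asked, and still so for the second after the job is handed in, while the arm keeps its last pose, push and grip.
It also fails if it takes over 51 s, if anything falls off the work surface, if the arm or the gripper's body presses on something with over 40 N, if the wrist force passes 120 N, or if a joint passes its speed limit or range.

### The arm

A 6-joint arm with a two-finger parallel gripper is mounted at the origin on the work surface. World frame = base frame: x ahead of the robot, y to its left, z up, the work surface at z = 0. Lengths are in m, angles in rad, forces in N, time in s.
With the tool pointing down it reaches from about 0.4 to 0.825 m from the base axis. Payload 7 kg.
Tool frame: the origin (TCP) lies on the mounting face of the last link; the fingertips stand arm.tcp_to_tips ahead of it and the grasp point (between the pads) lies 159 mm ahead of it (arm.tcp_to_tips is the distance from the TCP to the fingertips, in m); z points along the fingers, y is the direction in which the jaws open and shut (so a half turn about z gives the same grasp; the last joint's range is limited). The gripper opens to 88 mm and grips with 3 to 60 N. Pads are 19 mm wide; open, the fingers measure 130 mm over their backs; the gripper's body (78 mm by 193 mm) begins 47 mm behind the grasp point.
Start: joints at [1.427, 0.359, 0.012, 0, -1.224, -0.288], TCP at [0.282, 0.613, 0.405] pointing down, gripper open.
Joint ranges: [-3.07, 3.07], [-1.43, 2.12], [-1.02, 1.25], [-3.03, 1.67], [-3.05, -0], [-3.03, 3.03]. Speed limits (rad/s): [2.39, 2.39, 3.01, 3.14, 3.14, 3.14].

### API

Orientations are given as [roll, pitch, yaw] about the fixed x, y, z axes, in that order (R = Rz(yaw) Ry(pitch) Rx(roll)).
In Python, from station import arm, cams, job_done, finder gives the robot as it stands.
- The arm moves only by the tool play_rows, never from a script. Its argument "targets" is a list that holds one entry, the list of rows, each a list of 4 numbers: the shift along the tool's x, y, z in m, then the turn about the tool's z in degrees. A call has 1 to 5 rows; each row is the pose to reach, as a shift and turn from the pose commanded when the call began, along the tool's axes at that moment; what a row does not reach only later rows make up. A row lasts 1/8 s, in which the tool goes at most 62.5 mm and 10.7 degrees, less where a joint would pass 70% of its speed; a pose out of reach is approached as far as the arm can. A call with a gripper value outside its range is refused whole. "grip" is the closure in counts, from 0 (fully open) to 255 (shut), set as the call begins (left out, the last holds). The fingers move at their own pace and stop on an object; "newtons" is the grip in N (left out, the last holds). Time passes only in rows, so rows that repeat a pose let the fingers close. It gives the time, the measured TCP pose, the force and the opening at its end, in the units of the state.
- arm.get_state(): the state, without advancing time (a new reading comes with each control period).
- cams.grab_frame(name): name is "scene" or "top"; returns (picture, depth): 384x512x3 uint8, red, green, blue; 384x512 float32, m along the optical axis (not along the pixel's ray), 0 where there is no reading.
- cams.camera_params(name): a dict with "intrinsics" (3x3 intrinsics, pixels), "position" and "attitude" of the camera in the world. Camera axes: x right, y down, z forward; pixel columns grow to the right and rows downward; lengths in m; the calibration is good to about 2 mm. A picture is of the moment at which its call begins. camera_params takes no time and is no camera call.
- job_done(): hands the job in, once; it reports no verdict.
Trained networks look in the newest picture that a camera, given by its name, has taken for a name from the list of things; names that differ only in an ending like _2 or _b are one class to them, and where a whole thing is asked for, a point or a joint stands for the part that bears it (a point fixed in the world has none). Each returns a list of dicts, best first, with "score" (0 to 1); they miss things now and then, are a little off and sometimes report something else, mostly with a low value. They report only what shows in the picture. A call takes as long as a camera call.
- finder.find_in(camera, query): "xyz" ([x, y, z] in m, in world coordinates, good to about 4 mm: the middle of the surface that is visible of it).
- finder.masks_of(camera, query): "mask" (384x512 bool, what is visible of it).
The state is a dict: "t": time; "q": joint angles; "qd": joint speeds; "joint_efforts": joint torques, N m; "eef_pos": TCP position; "ee_rot": TCP orientation; "force": force on the tool from outside, world axes, zero at the start; "moment": the same for the moment, N m; "width": finger opening in m.
Only numpy, scipy, OpenCV 4.12 (cv2) and the standard library are available. Lean on these libraries where they do the work, as an engineer would, in place of code of your own. Each camera call takes 0.05 s, during which the arm holds its last target. There are 200 camera calls.

## Working session

There is one attempt and no reset: what is moved stays moved. The work goes in short steps, Python scripts to look and compute and a tool call to move; the robot and the scene stay as the last step left them, time stands still between calls to the robot, and variables do not carry over. Pictures are saved under pics/ and viewed, about 8 in all and at most 12, crops included, and the job is handed in when it is done.

Besides the shell and the picture viewer there is one more tool, called after "Request:" as name([rows], argument=value, ...), one row to a line, values as JSON. play_rows: Moves the arm, as the interface text tells. Its arguments: {"type":"object","properties":{"targets":{"type":"array","items":{"type":"array","items":{"type":"array","items":{"type":"number"}}}},"grip":{"type":"number"},"newtons":{"type":"number"}},"required":["targets"]}

```bash
ls; mkdir -p pics; cat > h.py <<'E'
import numpy as np, cv2
from station import arm, cams, job_done, finder
from scipy.spatial.transform import Rotation as R
def cloud(n):
    im,d=cams.grab_frame(n); p=cams.camera_params(n)
    K=np.array(p["intrinsics"]); A=np.array(p["attitude"],float)
    if A.shape!=(3,3): A=R.from_euler('xyz',A).as_matrix() if A.size==3 else R.from_quat(A).as_matrix()
    v,u=np.mgrid[:384,:512]
    c=np.stack([(u-K[0,2])/K[0,0]*d,(v-K[1,2])/K[1,1]*d,d],-1)
    w=c@A.T+np.array(p["position"]); w[d==0]=np.nan
    return im,d,w
E
python3 - <<'E'
from h import *
print({k:v for k,v in arm.get_state().items()}, arm.tcp_to_tips)
for n in ("scene","top"):
    print(n,cams.camera_params(n))
    im,d,w=cloud(n); cv2.imwrite(f"pics/{n}0.png",im[:,:,::-1])
    np.savez(f"/tmp/{n}0.npz",im=im,d=d,w=w)
    for q in ("bench","shutter_knob","tray","long_cell","mid_cell","short_cell"):
        print(n,q,[(np.round(r["xyz"],3).tolist(),round(r["score"],2)) for r in finder.find_in(n,q)][:3])
E
```

```text
pics
{'t': 0.0, 'q': array([ 1.42707539e+00,  3.59365984e-01,  1.10875397e-02, -3.37706859e-04,
       -1.22411445e+00, -2.88085168e-01]), 'qd': array([-1.24413495e-03,  3.44973045e-04, -1.91871484e-04, -6.26866642e-04,
        3.20496837e-04,  6.09900259e-05]), 'joint_efforts': array([ 5.00635906e-04, -5.82717168e+01,  2.93061858e+01,  6.99752882e+00,
        6.89646535e-03, -1.58378393e-04]), 'eef_pos': array([0.28242675, 0.61286369, 0.4037507 ]), 'ee_rot': array([ 3.13997167e+00, -1.49267761e-04, -4.31920980e-01]), 'force': array([-1.8166896 , -1.33860413,  0.47458195]), 'moment': array([ 0.01075957, -0.03535532, -0.04597383]), 'width': 0.08769644347644341} 0.1781
scene {'intrinsics': array([[433.89955422,   0.        , 246.48211555],
       [  0.        , 433.89955422, 194.6550841 ],
       [  0.        ,   0.        ,   1.        ]]), 'position': array([1.15427112, 0.33490999, 0.75840284]), 'attitude': array([-2.26986489, -0.00620576,  2.04935319])}
scene bench []
scene shutter_knob [([0.567, -0.238, 0.033], 0.58), ([0.558, 0.141, 0.185], 0.41)]
scene tray [([0.575, -0.234, 0.004], 0.56)]
scene long_cell [([0.556, -0.155, 0.038], 0.65), ([0.572, 0.182, 0.11], 0.51)]
scene mid_cell [([0.545, -0.32, 0.034], 0.79), ([0.573, -0.236, 0.004], 0.47)]
scene short_cell [([0.567, -0.237, 0.035], 0.56)]
top {'intrinsics': array([[401.71384376,   0.        , 257.62728155],
       [  0.        , 401.71384376, 194.71712167],
       [  0.        ,   0.        ,   1.        ]]), 'position': array([ 0.34335081, -0.02439848,  0.99546788]), 'attitude': array([-2.93447109e+00,  2.77023266e-03, -1.47148001e+00])}
top bench [([0.555, 0.175, 0.154], 0.8), ([0.541, -0.331, 0.033], 0.61)]
top shutter_knob []
top tray [([0.56, -0.25, 0.004], 0.65)]
top long_cell [([0.552, -0.156, 0.028], 0.68)]
top mid_cell [([0.539, -0.331, 0.035], 0.71), ([0.55, 0.137, 0.198], 0.63)]
top short_cell [([0.557, -0.241, 0.041], 0.58)]
```

```bash
python3 - <<'E'
import cv2
a=cv2.imread("pics/scene0.png");b=cv2.imread("pics/top0.png")
cv2.imwrite("pics/s.png",cv2.resize(a,(800,600)));cv2.imwrite("pics/t.png",cv2.resize(b,(800,600)))
E
```

```text
(no output)
```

View pics/s.png

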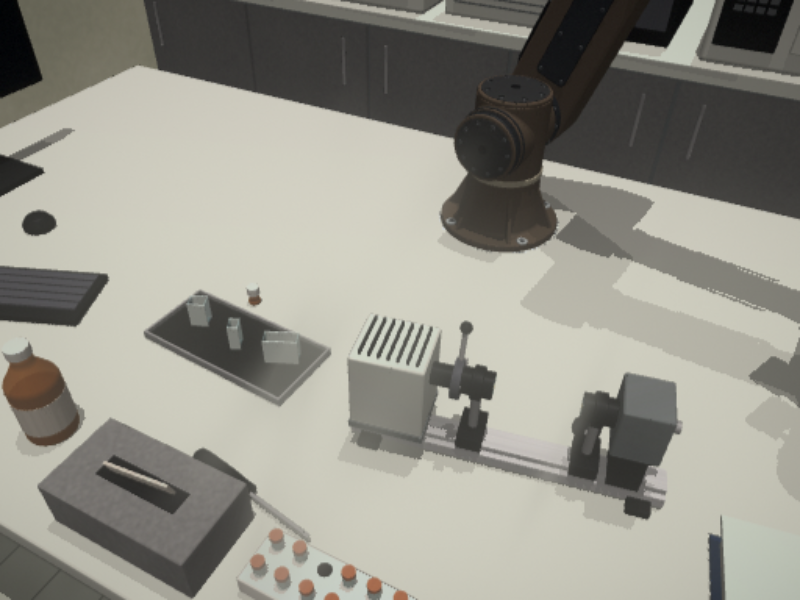

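View pics/t.png

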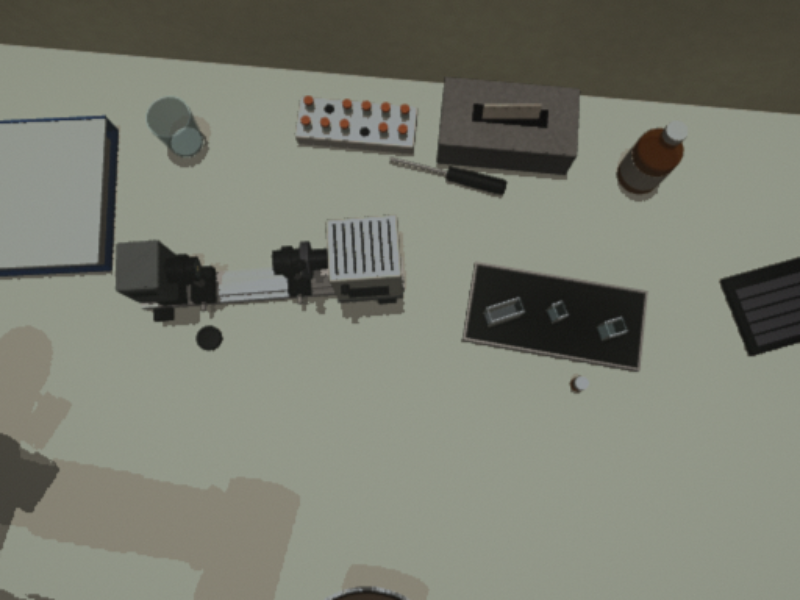

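The scene view shows the lever knob at (466,327), leaning to the robot. The long cell is at (282,347), the short cell at (234,333) and the mid cell at (199,310). In the top view the long cell is at (505,311), turned relative to the tray. Next I fit the poses.

```bash
cat > fit.py <<'E'
from h import *
from scipy.optimize import least_squares
def box(p,c,h):
    q=np.abs(p-c)-h; return np.linalg.norm(np.maximum(q,0),axis=1)+np.minimum(q.max(1),0)
def cyl(p,y0,y1,r):
    return box(np.stack([np.hypot(p[:,0],p[:,2]-.13),p[:,1],0*p[:,0]],1),np.array([0,(y0+y1)/2,0]),np.array([r,(y1-y0)/2,1]))
def sdf(p):
    return np.min([box(p,np.array([0,-.185,.118]),np.array([.045,.05,.058])),box(p,np.array([0,.125,.12]),np.array([.035,.03,.05])),cyl(p,-.095,-.055,.018),cyl(p,.055,.095,.018)],0)
def tob(p,s):
    c,sn=np.cos(s[2]),np.sin(s[2]); q=p-np.array([s[0],s[1],s[3]]); return np.stack([c*q[:,0]+sn*q[:,1],-sn*q[:,0]+c*q[:,1],q[:,2]],1)
E
python3 - <<'E'
from fit import *
D={n:np.load(f"/tmp/{n}0.npz") for n in("scene","top")}
for n in ("scene","top"):
    w=D[n]["w"]; m=(w[...,2]>.1)&(w[...,2]<.185)&(w[...,0]>.4)&(w[...,0]<.72)&(w[...,1]>-.15)&(w[...,1]<.42)
    p=w[m]; best=None
    for y0 in (.15,.18,.21):
        s=np.array([.56,y0,.05,0])
        for it in range(4):
            q=p[np.abs(sdf(tob(p,s)))<[.05,.02,.01,.006][it]]
            s=least_squares(lambda s:sdf(tob(q,s)),s,loss='soft_l1',f_scale=.002).x
        r=np.abs(sdf(tob(p,s))); 
        print(n,y0,np.round(s,4),len(p),(r<.005).sum(),np.median(r))
    t=w[(np.abs(w[...,2])<.02)&(w[...,0]>.3)&(w[...,0]<.45)&(np.abs(w[...,1])<.2)]; print("table z",np.median(t[:,2]))
    # cells
    m=(w[...,2]>.018)&(w[...,2]<.07)&(w[...,0]>.49)&(w[...,0]<.62)&(w[...,1]>-.38)&(w[...,1]<-.1)
    k,lab,st,_=cv2.connectedComponentsWithStats(m.astype(np.uint8))
    for i in range(1,k):
        if st[i,4]<15: continue
        q=w[lab==i]; top=q[q[:,2]>.042]
        if len(top)<5: continue
        (c,sz,a)=cv2.minAreaRect((top[:,:2]*1000).astype(np.float32))
        print(" cell",st[i,:5],"zmax",np.round(np.percentile(q[:,2],98),4),len(top),np.round(c,1),np.round(sz,1),round(a,1), np.round(q.mean(0),4))
E
```

```text
scene 0.15 [ 0.5573  0.2423  0.1783 -0.0011] 6148 5187 0.0013435927629347685
scene 0.18 [ 0.5573  0.2423  0.1783 -0.0011] 6148 5187 0.0013435927630045929
scene 0.21 [ 0.5573  0.2423  0.1783 -0.0011] 6148 5187 0.0013435927630321472
table z 0.00010103375821379768
 cell [119 189  16  17 217] zmax 0.0526 90 [ 539.1 -324.6] [26.2 31.2] 20.2 [ 0.5419 -0.3229  0.0381]
 cell [145 204  10  17 140] zmax 0.0518 60 [ 558.5 -238.9] [27.2 17.6] 28.6 [ 0.5601 -0.2368  0.0381]
 cell [167 212  25  18 396] zmax 0.0523 161 [ 549.3 -155.7] [28.2 54.6] 25.6 [ 0.5516 -0.154   0.0382]
top 0.15 [ 0.5575  0.24    0.1792 -0.0026] 4433 3749 0.0024093781287630525
top 0.18 [ 0.5575  0.24    0.1792 -0.0026] 4433 3749 0.002409378128773877
top 0.21 [ 0.5575  0.24    0.1792 -0.0026] 4433 3749 0.0024093781287715457
table z 0.00021125722468134933
 cell [310 190  26  18 178] zmax 0.0535 88 [ 549.  -158.8] [24.5 54.5] 23.6 [ 0.5489 -0.1591  0.0402]
 cell [351 192  13  14 110] zmax 0.0527 53 [ 557.3 -241.9] [24.1 18. ] 25.4 [ 0.5567 -0.2414  0.0393]
 cell [383 203  19  14 137] zmax 0.0534 69 [ 539.2 -327.4] [24.  29.8] 22.8 [ 0.5389 -0.3272  0.0397]
```

```bash
cat > mv.py <<'E'
import sys
from h import *
B=np.array([.5574,.2412]); psi=.1787
def bench(x,y): return B+np.array([np.cos(psi)*x-np.sin(psi)*y,np.sin(psi)*x+np.cos(psi)*y])
def plan(xy,tipz,yawdeg):
    s=arm.get_state(); M=R.from_euler('xyz',s["ee_rot"]).as_matrix()
    d=M.T@(np.array([*xy,tipz+arm.tcp_to_tips])-s["eef_pos"])
    print("t",round(s["t"],2),"pos",np.round(s["eef_pos"],4),"rpy",np.round(np.degrees(s["ee_rot"]),2),"F",np.round(s["force"],1),"q",np.round(s["q"],2),"w",round(s["width"],4))
    print("shift mm",np.round(d*1000,1),"turn",round(-(yawdeg-np.degrees(s["ee_rot"][2])),2))
E
python3 -c "
from mv import *
plan(bench(-.093,-.101),.2,np.degrees(psi)-90)"
```

```text
t 0.7 pos [0.2825 0.613  0.4047] rpy [-180.      0.    -24.74] F [-0.   0.1  0.5] q [ 1.43  0.36  0.01 -0.   -1.22 -0.29] w 0.0875
shift mm [387.  358.7  26.6] turn 55.02
```

Request:
play_rows([
  [[0.04, 0.036, 0, 10], [0.08, 0.072, 0, 20], [0.12, 0.108, 0, 30], [0.16, 0.144, 0, 40], [0.2, 0.18, 0, 50]],
], grip=255, newtons=15)

```text
t: 1.32
eef_pos: [0.3892, 0.3642, 0.405]
ee_rot: [-3.141, 0.0, -1.31]
force: [1.0, 0.4, -1.1]
width: 0.0433
```

```bash
python3 -c "
from mv import *
plan(bench(-.093,-.101),.2,np.degrees(psi)-90)"
```

```text
t 1.32 pos [0.3892 0.3642 0.405 ] rpy [-1.7997e+02  3.0000e-02 -7.5050e+01] F [ 1.   0.4 -1.1] q [ 1.12  0.12 -0.3   0.   -1.15 -0.86] w 0.0433
shift mm [255.2 -29.8  26.8] turn 4.71
```

Request:
play_rows([
  [[0.06, -0.007, 0, 2], [0.12, -0.014, 0.0, 4.7], [0.18, -0.021, 0.01, 4.7], [0.235, -0.027, 0.026, 4.7], [0.255, -0.03, 0.026, 4.7]],
])

```text
t: 1.95
eef_pos: [0.4849, 0.125, 0.3778]
ee_rot: [3.14, -0.001, -1.389]
force: [0.4, 0.6, 0.8]
width: 0.0005
```

```bash
python3 - <<'E'
from mv import *
plan(bench(-.093,-.101),.178,np.degrees(psi)-90)
im,d,w=cloud("scene"); cv2.imwrite("pics/s1.png",cv2.resize(im[150:342,150:450,::-1],(800,512),interpolation=cv2.INTER_CUBIC))
E
```

```text
t 1.95 pos [0.4849 0.125  0.3778] rpy [ 1.7991e+02 -3.0000e-02 -7.9600e+01] F [0.4 0.6 0.8] q [ 0.65  0.09 -0.4  -0.   -1.08 -0.46] w 0.0005
shift mm [-0.5  1.  21.7] turn 0.16
```

View pics/s1.png

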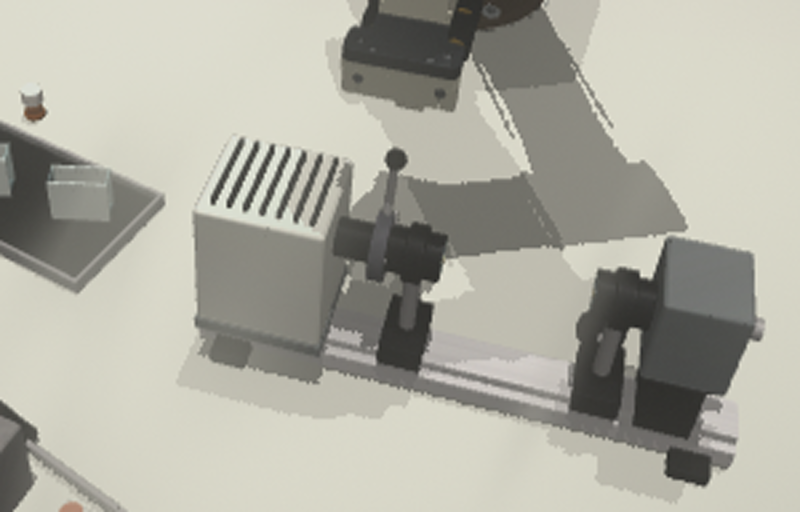

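The lever at (395,160) is still shut, and the closed gripper is up and robot-side of it. Its 78 mm side lies along the rail. Next I lower it and push.

Request:
play_rows([
  [[0, 0, 0.022, 0], [0, -0.012, 0.022, 0], [0, -0.024, 0.022, 0], [0, -0.036, 0.022, 0], [0, -0.048, 0.022, 0]],
])

```text
t: 2.62
eef_pos: [0.533, 0.1369, 0.357]
ee_rot: [-3.141, 0.0, -1.386]
force: [-1.9, -0.3, 1.3]
width: 0.0007
```

Request:
play_rows([
  [[0, -0.01, 0, 0], [0, -0.02, 0, 0], [0, -0.028, 0, 0], [0, -0.036, 0, 0], [0, -0.042, 0, 0]],
])

```text
t: 3.25
eef_pos: [0.5737, 0.1443, 0.3564]
ee_rot: [3.141, -0.0, -1.387]
force: [-1.9, 0.4, -1.2]
width: 0.0003
```

```bash
cat > look.py <<'E'
from mv import *
import sys
im,d,w=cloud("scene")
c,s=np.cos(psi),np.sin(psi)
q=w-np.array([*B,0]); b=np.stack([c*q[...,0]+s*q[...,1],-s*q[...,0]+c*q[...,1],q[...,2]],-1)
m=(b[...,1]>-.125)&(b[...,1]<-.08)&(b[...,2]>.165)&(b[...,2]<.212)&(np.abs(b[...,0])<.07)&(im.max(2)<110)
print("dark pts near knob",m.sum(),np.round(np.nanpercentile(b[m],[10,50,90],axis=0),4).tolist())
cv2.imwrite(f"pics/{sys.argv[1]}.png",cv2.resize(im[150:342,150:450,::-1],(800,512),interpolation=cv2.INTER_CUBIC))
s=arm.get_state(); e=s["eef_pos"][:2]-B; print("tool bench",np.round([c*e[0]+np.sin(psi)*e[1],-np.sin(psi)*e[0]+c*e[1]],4),s["t"],s["force"])
E
python3 look.py s2
```

```text
dark pts near knob 10 [[0.014, -0.1009, 0.1668], [0.0163, -0.0988, 0.1693], [0.0194, -0.0971, 0.1745]]
tool bench [-0.0007 -0.0982] 3.3 [0.44399538 0.29052741 0.52270313]
```

View pics/s2.png

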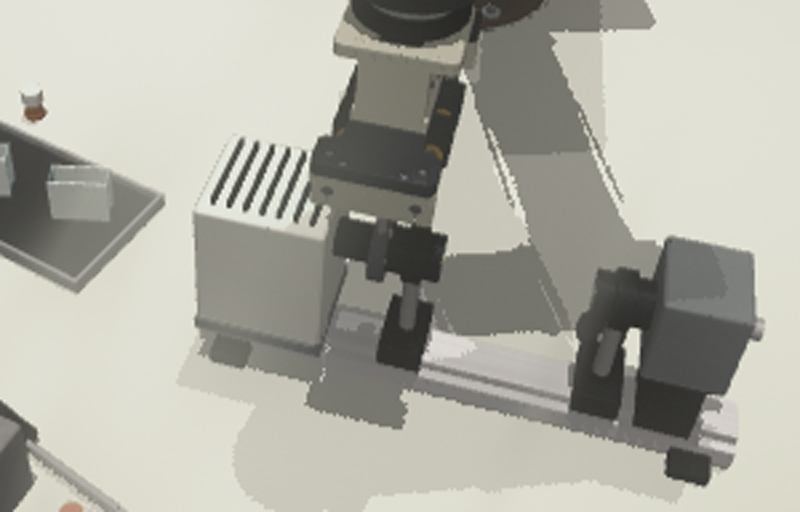

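The lever is about 22° past upright, near its stop. I'll continue in small steps and watch the force.

Request:
play_rows([
  [[0, -0.002, 0, 0], [0, -0.004, 0, 0], [0, -0.005, 0, 0], [0, -0.006, 0, 0], [0, -0.006, 0, 0]],
])

```text
t: 3.92
eef_pos: [0.5793, 0.1454, 0.3567]
ee_rot: [-3.141, 0.0, -1.386]
force: [-0.6, 0.4, -0.0]
width: 0.0006
```

Request:
play_rows([
  [[0, -0.001, 0, 0], [0, -0.002, 0, 0], [0, -0.002, 0, 0]],
])

```text
t: 4.3
eef_pos: [0.5813, 0.1457, 0.3567]
ee_rot: [-3.141, -0.0, -1.386]
force: [-0.6, -0.3, -0.0]
width: 0.0002
```

Request:
play_rows([
  [[0, -0.001, 0, 0], [0, -0.002, 0, 0], [0, -0.002, 0, 0]],
])

```text
t: 4.68
eef_pos: [0.5833, 0.1461, 0.3566]
ee_rot: [-3.142, -0.0, -1.387]
force: [-0.5, -0.3, -0.6]
width: 0.0001
```

Request:
play_rows([
  [[0, -0.001, 0, 0], [0, -0.002, 0, 0], [0, -0.002, 0, 0]],
])

```text
t: 5.05
eef_pos: [0.5847, 0.1463, 0.3564]
ee_rot: [3.14, -0.0, -1.387]
force: [-4.3, -0.1, 1.2]
width: 0.0002
```

```bash
python3 look.py s3
```

```text
dark pts near knob 4 [[0.0238, -0.1005, 0.1665], [0.0259, -0.0996, 0.1698], [0.028, -0.0987, 0.1731]]
tool bench [ 0.01   -0.0983] 5.1 [-4.73888419 -0.25054581  0.6861271 ]
```

Request:
play_rows([
  [[0, -0.0015, 0, 0], [0, -0.0015, 0, 0]],
])

```text
t: 5.35
eef_pos: [0.5854, 0.1464, 0.3562]
ee_rot: [3.138, -0.0, -1.387]
force: [-9.2, 0.3, 3.6]
width: 0.0002
```

Request:
play_rows([
  [[0, 0.02, 0, 0], [0, 0.05, -0.01, 0], [0.02, 0.07, -0.05, -4], [0.08, 0.08, -0.06, -9], [0.14, 0.08, -0.06, -13.5]],
], grip=100)

```text
t: 5.98
eef_pos: [0.5339, -0.0065, 0.4191]
ee_rot: [-3.136, -0.001, -1.146]
force: [1.0, 0.1, -0.6]
width: 0.0446
```

```bash
python3 - <<'E'
from fit import *
from mv import *
P=[]
for n in ("scene","top"):
    im,d,w=cloud(n)
    if n=="scene": cv2.imwrite("pics/s4.png",cv2.resize(im[150:342,150:450,::-1],(800,512),interpolation=cv2.INTER_CUBIC))
    m=(w[...,2]>.02)&(w[...,2]<.058)&(np.hypot(w[...,0]-.549,w[...,1]+.157)<.04)
    P=w[m]
    def f(s):
        c,t=np.cos(s[2]),np.sin(s[2]); q=P-np.array([s[0],s[1],.0285]); b=np.stack([c*q[:,0]+t*q[:,1],-t*q[:,0]+c*q[:,1],q[:,2]],1)
        # open box: distance to walls
        return np.minimum(np.abs(box(b,0,np.array([.012,.027,.0225]))),np.abs(box(b,np.array([0,0,.002]),np.array([.010,.025,.0225]))))
    r=least_squares(f,[.549,-.157,.42],loss='soft_l1',f_scale=.002); print(n,len(P),np.round(r.x[:2],4),np.degrees(r.x[2]),np.median(f(r.x)))
plan([.5492,-.1572],.08,24.2-90)
E
```

```text
scene 380 [ 0.5496 -0.156 ] 23.854536152837806 0.0005517911977315968
top 174 [ 0.5484 -0.1572] 24.059106492158033 0.0003126287248637993
t 6.08 pos [ 0.5342 -0.0097  0.4176] rpy [-1.7985e+02 -8.0000e-02 -6.6030e+01] F [ 0.4 -0.6 -0.5] q [ 0.35  0.12 -0.28  0.   -1.17  0.07] w 0.0507
shift mm [140.7  46.7 159.6] turn -0.23
```

View pics/s4.png

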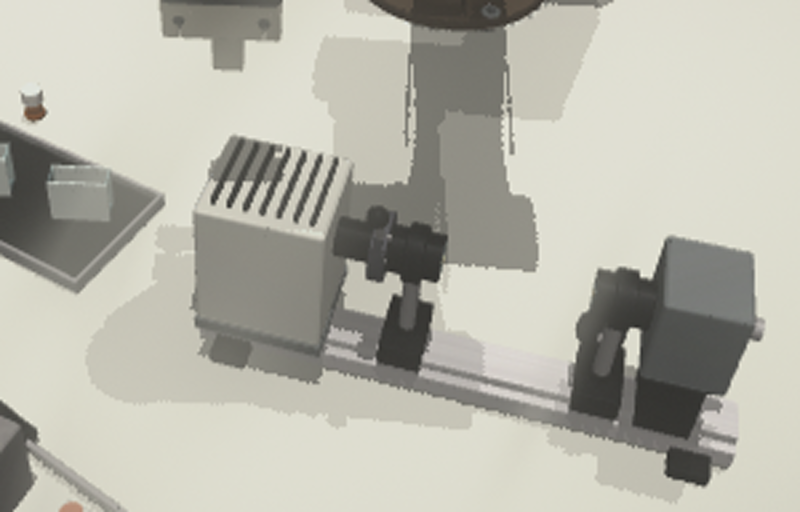

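The knob at (378,215) now leans away from the robot, so the shutter is open. Next I move over the long cell.

Request:
play_rows([
  [[0.05, 0.015, 0.03, 0], [0.1, 0.03, 0.07, 0], [0.13, 0.043, 0.12, 0], [0.1405, 0.0465, 0.145, 0], [0.1405, 0.0465, 0.145, 0]],
])

```text
t: 6.7
eef_pos: [0.5483, -0.1535, 0.2698]
ee_rot: [3.139, 0.001, -1.153]
force: [-0.2, 0.2, 1.1]
width: 0.0533
```

```bash
python3 - <<'E'
from mv import *
im,d,w=cloud("scene")
cv2.imwrite("pics/s5.png",cv2.resize(im[100:292,60:316,::-1],(800,600),interpolation=cv2.INTER_CUBIC))
plan([.549,-.1567],.017,24-90)
E
```

```text
t 6.75 pos [ 0.549  -0.1529  0.2716] rpy [ 1.7997e+02 -2.0000e-02 -6.5970e+01] F [ 0.2 -0.7  0.6] q [ 0.07  0.31 -0.39  0.   -0.87  0.35] w 0.0532
shift mm [ 3.5  1.5 76.5] turn 0.03
```

View pics/s5.png

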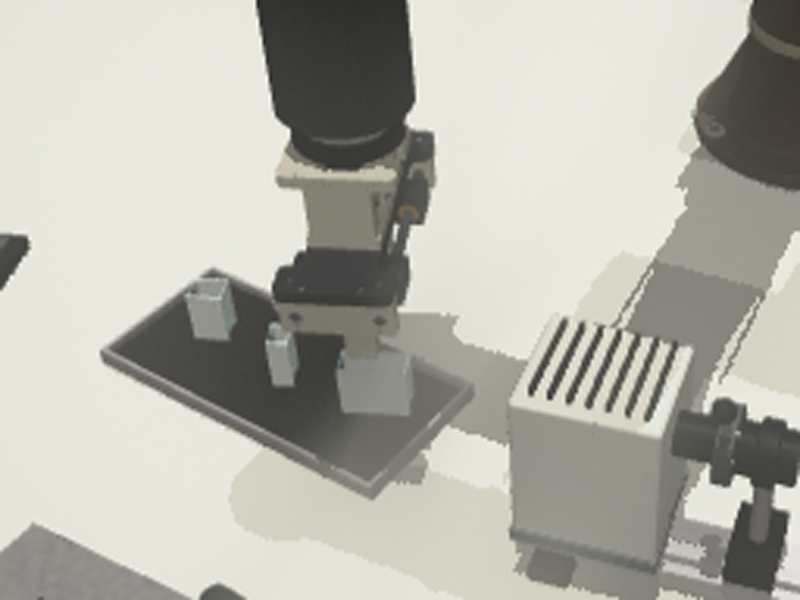

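The finger (362,335) hangs over the cell (376,380). I'll measure the offset of finger to cell in the same camera, which cancels the calibration error.

```bash
python3 - <<'E'
from mv import *
s=arm.get_state(); M=R.from_euler('xyz',s["ee_rot"]).as_matrix()
im,d,w=cloud("scene")
t=(w-s["eef_pos"])@M
m=(t[...,2]>.128)&(t[...,2]<.172)&(np.abs(t[...,0])<.03)&(np.abs(t[...,1])<.08)
p=t[m]; print(len(p),"finger tool x pct",np.round(np.percentile(p[:,0],[0,3,50,97,100])*1000,1),"y",np.round(np.percentile(p[:,1],[3,50,97])*1000,1),"zmax",p[:,2].max())
m=(w[...,2]>.02)&(w[...,2]<.05)&(np.hypot(w[...,0]-.549,w[...,1]+.157)<.04)
p=t[m]; print(len(p),"cell tool x",np.round(np.percentile(p[:,0],[0,2,50,98,100])*1000,1),"y",np.round(np.percentile(p[:,1],[2,98])*1000,1))
plan([.549,-.1567],.017,24-90)
E
```

```text
80 finger tool x pct [-12.4 -12.1  -4.3   9.8  10.6] y [-44.5 -42.4  45.1] zmax 0.17170554190416085
324 cell tool x [-24.8 -24.2   0.8  28.2  29.4] y [-12.8  14.2]
t 6.8 pos [ 0.5493 -0.1525  0.2727] rpy [-1.7992e+02 -6.0000e-02 -6.5920e+01] F [-0.6  0.   0.9] q [ 0.07  0.31 -0.39  0.   -0.87  0.35] w 0.0533
shift mm [ 3.6  2.1 77.6] turn 0.08
```

Request:
play_rows([
  [[0.0033, 0.0015, 0.005, 0], [0.0033, 0.0015, 0.025, 0], [0.0033, 0.0015, 0.045, 0], [0.0033, 0.0015, 0.065, 0], [0.0033, 0.0015, 0.075, 0]],
])

```text
t: 7.42
eef_pos: [0.5486, -0.156, 0.1967]
ee_rot: [-3.141, -0.0, -1.15]
force: [0.5, 0.7, 1.2]
width: 0.0533
```

Request:
play_rows([
  [[0, 0, 0, 0], [0, 0, 0, 0]],
])

```text
t: 7.68
eef_pos: [0.5489, -0.1563, 0.1976]
ee_rot: [-3.14, -0.001, -1.15]
force: [-1.4, -0.0, 0.9]
width: 0.0533
```

Request:
play_rows([
  [[0, 0, 0.003, 0], [0, 0, 0.003, 0], [0, 0, 0.003, 0], [0, 0, 0.003, 0], [0, 0, 0.003, 0]],
], grip=255, newtons=10)

```text
t: 8.3
eef_pos: [0.5485, -0.1565, 0.1938]
ee_rot: [-3.142, -0.0, -1.151]
force: [-0.8, 0.3, 0.7]
width: 0.024
```

Request:
play_rows([
  [[0, 0, 0, 0], [0, 0, 0, 0], [0, 0, 0, 0]],
])

```text
t: 8.68
eef_pos: [0.5485, -0.1565, 0.1938]
ee_rot: [-3.141, -0.0, -1.151]
force: [-0.2, -0.3, 2.0]
width: 0.0237
```

Request:
play_rows([
  [[0, 0, -0.01, 0], [0, 0, -0.04, 0], [0, 0, -0.09, 0], [0, 0, -0.15, 0], [0, 0, -0.19, 0]],
])

```text
t: 9.3
eef_pos: [0.5483, -0.1565, 0.3874]
ee_rot: [-3.139, -0.002, -1.151]
force: [1.2, 0.5, -1.2]
width: 0.0239
```

Request:
play_rows([
  [[0, 0, -0.03, 0], [0, 0, -0.036, 0]],
])

```text
t: 9.55
eef_pos: [0.5485, -0.1565, 0.4227]
ee_rot: [-3.137, -0.002, -1.151]
force: [0.2, -0.5, -1.3]
width: 0.024
```

```bash
python3 - <<'E'
from mv import *
s=arm.get_state(); M=R.from_euler('xyz',s["ee_rot"]).as_matrix()
for n in("scene","top"):
    im,d,w=cloud(n)
    t=(w-s["eef_pos"])@M
    m=(t[...,2]>.175)&(t[...,2]<.195)&(np.abs(t[...,0])<.045)&(np.abs(t[...,1])<.04)
    p=t[m]; print(n,len(p))
    if len(p): print("cell tool x",np.round(np.percentile(p[:,0],[0,2,50,98,100])*1000,1),"y",np.round(np.percentile(p[:,1],[2,98])*1000,1),"z",np.round(np.percentile(p[:,2],[2,98])*1000,1))
    m=(t[...,2]>.135)&(t[...,2]<.15)&(np.abs(t[...,0])<.03)&(np.abs(t[...,1])<.08); p=t[m]
    if len(p): print(" finger x",np.round(np.percentile(p[:,0],[0,3,97,100])*1000,1))
    if n=="scene": cv2.imwrite("pics/s6.png",cv2.resize(im[50:242,80:336,::-1],(800,600),interpolation=cv2.INTER_CUBIC))
plan(bench(0,0),.24,np.degrees(psi)-90)
E
```

```text
scene 90
cell tool x [-27.4 -27.4 -14.1  26.2  27.3] y [-26.4   8.8] z [175.1 188.5]
 finger x [-27.5 -27.3 -19.4 -17.8]
top 43
cell tool x [-25.5 -25.5 -19.6   4.2   4.8] y [-9.5 12.6] z [175.6 188.8]
 finger x [-25.6 -25.5  -8.1  -8.1]
t 9.65 pos [ 0.5482 -0.1564  0.4204] rpy [-1.7992e+02 -2.0000e-02 -6.5940e+01] F [-0.4 -0.5 -0.4] q [ 0.07  0.18 -0.2  -0.   -1.19  0.35] w 0.024
shift mm [-359.3 -170.5    2.4] turn 13.82
```

View pics/s6.png

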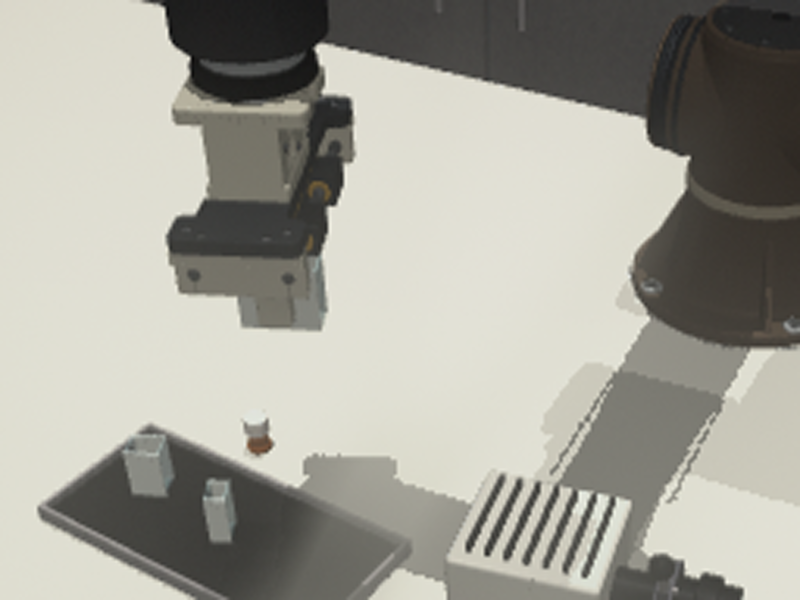

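The cell is held level and centred in the pads, and the other two still stand at (148,465) and (220,510). I carry it high over the lamp house to the gap.

Request:
play_rows([
  [[-0.02, -0.01, 0, 1], [-0.065, -0.031, 0, 3], [-0.115, -0.055, 0, 5], [-0.165, -0.078, 0, 7], [-0.215, -0.102, 0, 9]],
])

```text
t: 10.28
eef_pos: [0.5533, 0.0831, 0.4182]
ee_rot: [3.139, -0.0, -1.309]
force: [0.3, -0.4, -0.4]
width: 0.0242
```

```bash
python3 -c "
from mv import *
plan(bench(0,0),.24,np.degrees(psi)-90)"
```

```text
t 10.28 pos [0.5533 0.0831 0.4182] rpy [ 1.7986e+02 -1.0000e-02 -7.5020e+01] F [ 0.3 -0.4 -0.4] q [ 0.5   0.16 -0.22 -0.   -1.19 -0.24] w 0.0242
shift mm [-151.7  -44.8   -0. ] turn 4.74
```

Request:
play_rows([
  [[-0.045, -0.013, 0, 1.5], [-0.09, -0.027, 0, 3], [-0.13, -0.038, 0, 4.7], [-0.1517, -0.0448, 0, 4.7], [-0.1517, -0.0448, 0, 4.7]],
])

```text
t: 10.9
eef_pos: [0.5576, 0.2407, 0.4182]
ee_rot: [3.139, -0.001, -1.388]
force: [0.1, -0.6, -1.0]
width: 0.024
```

```bash
python3 -c "
from mv import *
arm.get_state(); plan(bench(0,0),.2955-.1781,np.degrees(psi)-90)"
```

```text
t 10.9 pos [0.5576 0.2407 0.4182] rpy [ 1.7987e+02 -6.0000e-02 -7.9520e+01] F [ 0.1 -0.6 -1. ] q [ 0.73  0.24 -0.12 -0.   -1.21 -0.55] w 0.024
shift mm [-6.000e-01 -1.000e-01  1.227e+02] turn 0.24
```

Request:
play_rows([
  [[-0.0005, 0, 0.02, 0.2], [-0.0005, 0, 0.05, 0.2], [-0.0005, 0, 0.08, 0.2], [-0.0005, 0, 0.105, 0.2], [-0.0005, 0, 0.1225, 0.2]],
])

```text
t: 11.52
eef_pos: [0.5575, 0.2387, 0.2957]
ee_rot: [3.14, -0.001, -1.394]
force: [-0.5, 0.3, 0.1]
width: 0.0236
```

Request:
play_rows([
  [[0, 0, 0, 0], [0, 0, 0, 0], [0, 0, 0, 0]],
])

```text
t: 11.9
eef_pos: [0.558, 0.2402, 0.2983]
ee_rot: [-3.14, 0.001, -1.393]
force: [0.1, -0.4, -0.4]
width: 0.0239
```

```bash
cat > chk.py <<'E'
from fit import *
from mv import *
for i in range(4):
    cams.grab_frame("top"); s=arm.get_state(); print(np.round(s["eef_pos"],4),np.round(np.degrees(s["ee_rot"]),2),np.round(s["force"],1),round(s["width"],4))
plan(bench(0,0),.2955-.1781,np.degrees(psi)-90)
for n in("scene","top"):
    im,d,w=cloud(n)
    P=w[(w[...,2]>.1)&(w[...,2]<.185)&(w[...,0]>.4)&(w[...,0]<.72)&(w[...,1]>-.15)&(w[...,1]<.45)]
    x=np.array([*B,psi,0])
    for it in range(3):
        q=P[np.abs(sdf(tob(P,x)))<.005]; x=least_squares(lambda s:sdf(tob(q,s)),x,loss='soft_l1',f_scale=.002).x
    b=tob(w.reshape(-1,3),x)
    m=(np.abs(b[:,1])<.045)&(b[:,2]>.1)&(b[:,2]<.125)&(np.abs(b[:,0])<.05); p=b[m]
    print(n,np.round(x,4),len(p),"cell bench y",np.round(np.percentile(p[:,1],[0,2,98,100])*1000,1),"x",np.round(np.percentile(p[:,0],[0,2,98,100])*1000,1),"z",np.round(np.percentile(p[:,2],[0,2])*1000,1))
    f=p[(p[:,0]>.006)&(np.abs(p[:,1])<.022)&(p[:,0]<.016)]
    if len(f)>8: print("  +x face x at centre, slope deg",np.polyfit(f[:,1],f[:,0],1)[::-1]*[1000,57.3],len(f))
    if n=="scene": cv2.imwrite("pics/s7.png",cv2.resize(im[100:300,190:457,::-1],(800,600),interpolation=cv2.INTER_CUBIC))
E
python3 chk.py
```

```text
[0.5579 0.2402 0.2982] [-1.7991e+02  4.0000e-02 -7.9830e+01] [-0.5  0.7 -0. ] 0.024
[0.5578 0.2402 0.2981] [-1.7993e+02  4.0000e-02 -7.9830e+01] [-0.4 -0.3 -0.4] 0.0237
[0.5577 0.2402 0.2979] [-1.7994e+02  3.0000e-02 -7.9830e+01] [ 0.1  0.5 -1.1] 0.0237
[0.5577 0.2401 0.2977] [-1.7995e+02  2.0000e-02 -7.9830e+01] [-0.7  0.5 -0.8] 0.0241
t 12.1 pos [0.5577 0.2401 0.2977] rpy [-1.7995e+02  2.0000e-02 -7.9830e+01] F [-0.7  0.5 -0.8] q [ 0.73  0.34 -0.28  0.   -0.95 -0.55] w 0.0241
shift mm [-1.1  0.1  2.2] turn -0.07Traceback (most recent call last):
  File "chk.py", line 14, in <module>
    print(n,np.round(x,4),len(p),"cell bench y",np.round(np.percentile(p[:,1],[0,2,98,100])*1000,1),"x",np.round(np.percentile(p[:,0],[0,2,98,100])*1000,1),"z",np.round(np.percentile(p[:,2],[0,2])*1000,1))
                                                         ~~~~~~~~~~~~~^^^^^^^^^^^^^^^^^^^^^
    return _quantile_unchecked(
        a, q, axis, out, overwrite_input, method, keepdims, weights)
    return _ureduce(a,
                    func=_quantile_ureduce_func,
    ...<5 lines>...
                    overwrite_input=overwrite_input,
                    method=method)
    r = func(a, **kwargs)
    result = _quantile(arr,
                       quantiles=q,
    ...<2 lines>...
                       out=out,
                       weights=wgt)
    slices_having_nans = np.isnan(arr[-1, ...])
                                  ~~~^^^^^^^^^
IndexError: index -1 is out of bounds for axis 0 with size 0
```

```bash
python3 - <<'E'
s=open('chk.py').read().split('\n')
i=[k for k,l in enumerate(s) if 'P=w[' in l][0]
s[i:i+4]=['    x=dict(scene=[.5573,.2423,.1783,-.0011],top=[.5575,.24,.1792,-.0026])[n]']
s=[l.replace('(b[:,2]<.125)','(b[:,2]<.118)') if 'm=(np.abs' in l else l for l in s]
open('chk.py','w').write('\n'.join(s))
E
python3 chk.py
```

```text
[0.5577 0.2401 0.2975] [-1.7998e+02  1.0000e-02 -7.9840e+01] [-0.5  0.3 -0.7] 0.0243
[0.5577 0.2401 0.2974] [-1.7999e+02  1.0000e-02 -7.9840e+01] [-0.4 -0.3 -0.5] 0.0241
[0.5576 0.2401 0.2973] [-180.      0.    -79.84] [ 0.3  0.  -0.1] 0.0241
[0.5577 0.2401 0.2972] [-179.99    0.    -79.84] [-0.3 -0.1  0.2] 0.0238
t 12.35 pos [0.5577 0.2401 0.2972] rpy [-179.99    0.    -79.84] F [-0.3 -0.1  0.2] q [ 0.73  0.34 -0.28  0.   -0.95 -0.55] w 0.0238
shift mm [-1.1  0.1  1.7] turn -0.08Traceback (most recent call last):
  File "chk.py", line 11, in <module>
    print(n,np.round(x,4),len(p),"cell bench y",np.round(np.percentile(p[:,1],[0,2,98,100])*1000,1),"x",np.round(np.percentile(p[:,0],[0,2,98,100])*1000,1),"z",np.round(np.percentile(p[:,2],[0,2])*1000,1))
                                                         ~~~~~~~~~~~~~^^^^^^^^^^^^^^^^^^^^^
    return _quantile_unchecked(
        a, q, axis, out, overwrite_input, method, keepdims, weights)
    return _ureduce(a,
                    func=_quantile_ureduce_func,
    ...<5 lines>...
                    overwrite_input=overwrite_input,
                    method=method)
    r = func(a, **kwargs)
    result = _quantile(arr,
                       quantiles=q,
    ...<2 lines>...
                       out=out,
                       weights=wgt)
    slices_having_nans = np.isnan(arr[-1, ...])
                                  ~~~^^^^^^^^^
IndexError: index -1 is out of bounds for axis 0 with size 0
```

```bash
python3 - <<'E'
from mv import *
im,d,w=cloud("scene")
cv2.imwrite("pics/s7.png",cv2.resize(im[100:300,190:457,::-1],(800,600),interpolation=cv2.INTER_CUBIC))
q=w.reshape(-1,3)-np.array([.5573,.2423,-.0011]);c,s_=np.cos(.1783),np.sin(.1783)
b=np.stack([c*q[:,0]+s_*q[:,1],-s_*q[:,0]+c*q[:,1],q[:,2]],1)
m=(np.abs(b[:,1])<.045)&(b[:,2]>.09)&(b[:,2]<.17)&(np.abs(b[:,0])<.06);p=b[m]
print(len(p)); print(np.round(p[::max(1,len(p)//15)]*1000,1))
plan(bench(0,0),.2955-.1781,np.degrees(psi)-90)
E
```

```text
0
[]
t 12.45 pos [0.5576 0.2401 0.2972] rpy [180.    -0.   -79.84] F [0.4 0.7 0.1] q [ 0.73  0.34 -0.28  0.   -0.95 -0.55] w 0.0239
shift mm [-1.2  0.   1.7] turn -0.08
```

View pics/s7.png

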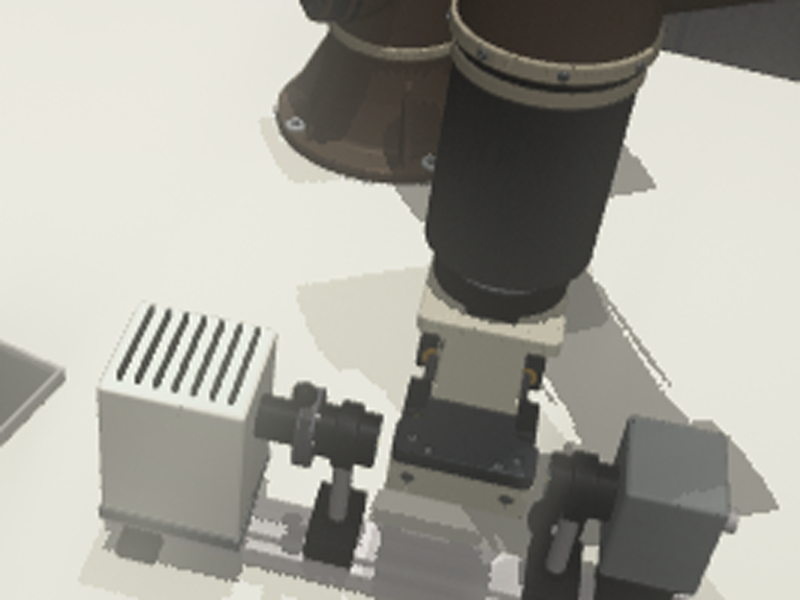

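The knob at (307,393) is still open. The gripper body hides the cell, so the tool-frame measurement after the lift has to serve. I make a small correction.

Request:
play_rows([
  [[-0.0006, 0, 0.001, 0], [-0.0012, 0, 0.0017, 0], [-0.0012, 0, 0.0017, 0], [-0.0012, 0, 0.0017, 0], [-0.0012, 0, 0.0017, 0]],
])

```text
t: 13.08
eef_pos: [0.5575, 0.2412, 0.2955]
ee_rot: [-3.142, 0.0, -1.394]
force: [0.1, -0.3, 0.7]
width: 0.0237
```

Request:
play_rows([
  [[0, 0, 0, 0], [0, 0, 0, 0], [0, 0, 0, 0], [0, 0, 0, 0], [0, 0, 0, 0]],
])

```text
t: 13.7
eef_pos: [0.5574, 0.2412, 0.2954]
ee_rot: [3.142, -0.0, -1.393]
force: [-0.4, -0.0, -0.4]
width: 0.0242
```

```bash
python3 - <<'E'
from mv import *
s=arm.get_state(); M=R.from_euler('xyz',s["ee_rot"]).as_matrix()
for n in("scene","top"):
    im,d,w=cloud(n); t=(w-s["eef_pos"])@M
    p=t[(t[...,2]>.135)&(t[...,2]<.195)&(np.abs(t[...,0])<.04)&(np.abs(t[...,1])<.05)]
    print(n,len(p),np.round(np.percentile(p,[2,50,98],axis=0)*1000,1).tolist() if len(p) else "")
    for q in("mid_cell","short_cell","long_cell","shutter_knob"): print(q,[(np.round(r["xyz"],3).tolist(),round(r["score"],2)) for r in finder.find_in(n,q)][:2])
plan(bench(0,0),.2953-.1781,np.degrees(psi)-90)
E
```

```text
scene 0 
mid_cell [([0.544, -0.319, 0.036], 0.56)]
short_cell [([0.567, -0.238, 0.033], 0.61)]
long_cell []
shutter_knob []
top 76 [[9.5, -24.1, 139.6], [28.9, -6.0, 163.3], [30.2, 11.7, 187.1]]
mid_cell [([0.54, -0.333, 0.033], 0.74)]
short_cell [([0.551, -0.241, 0.039], 0.45)]
long_cell []
shutter_knob [([0.6, 0.146, 0.193], 0.42)]
t 14.2 pos [0.5574 0.2412 0.2955] rpy [180.    -0.   -79.84] F [ 0.  -0.9 -1. ] q [ 0.73  0.34 -0.28  0.   -0.95 -0.55] w 0.0239
shift mm [0.  0.1 0.2] turn -0.08
```

The cell is within about 1 mm by the top camera, which sees its near window 27.7 mm from the gap's middle (ideal 27.0). The other two cells have not moved and the shutter is open, so I hand in.

```bash
python3 -c "
from station import job_done; print(job_done())"
```

```text
the job is handed in; nothing more can be done
None
```

The shutter was opened first. The long cell is now held upright and still by its frosted sides in the middle of the gap, and I handed the job in at about 14 s.

- **Shutter:** I pushed the lever until it met its stop, where the force rose to about 9 N. Later pictures show the knob leaning away from the robot, and the top camera found it near its expected open position.
- **Cell position:** The tool pose is within 0.2 mm and 0.1° of the fitted gap middle at beam height. The fit averages two cameras that differed by about 2 mm along the rail. The opening reads 24 mm, which matches the cell's width.
- **Window check:** The top camera saw one end window 27.7 mm from the gap's middle, against an ideal 27.0 mm. That puts the cell about 0.7 mm off centre along the rail.
- **Other cells:** The mid and short cells are still standing, found within about 6 mm of where they started. The finder is good to about 4 mm, and the two cameras again differed slightly.

**Not confirmed:** The gripper body hid the cell from the scene camera in its final place. Its height and centring there rest on the tool-frame measurement taken after the lift and on the top camera's partial view. The finder did not report the long cell in either camera, and the scene camera did not report the knob.

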